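# Set up the bangle bender's forming dies

## Task

Set up the bangle bender for closing a bangle down step by step: move the four steel forming dies from the wooden board to the bender. Seat the largest die fully down on the flatted spindle with the flat of its bore matched to the flat of the spindle, and put the other three fully down on the bender's round posts in falling size away from the spindle, so that the smallest ends on the last post.

Things in the scene. Friction and masses are not known exactly. Their poses are not given: they have to be found in the camera images.
- die_60: Largest forming die: steel ring 60 mm in diameter, 26 mm tall, 0.3 kg, a groove round its rim. D-shaped bore through it: 27 mm in diameter, its flat 6.5 mm from the axis on the die's +x side; a black line engraved on the top face runs out from the flat along +x. Origin: centre of its underside; z is up. It starts upright on any pin of the board, turned up to 0.45 rad from the board's x.
- die_52: Second largest forming die: as die_60 (same height, bore, line and origin) but 52 mm in diameter, 0.23 kg.
- die_44: Third largest forming die: as die_60 (same height, bore, line and origin) but 44 mm in diameter, 0.16 kg.
- die_36: Smallest forming die: as die_60 (same height, bore, line and origin) but 36 mm in diameter, 0.11 kg.
- die_board: Wooden board 300 x 84 x 18 mm, fixed, with four round pins in a row along its x, 70 mm apart, 12 mm in diameter; one die on each. The dies' undersides rest on shoulders 24 mm above the table; the pins end 42 mm higher. Origin: centre of its underside, at table height. Board and bender stand to the left and right of a third hand 0.23 m tall, either way round.
- bender: Hand bender, fixed: grey plate 290 x 80 mm, 12 mm thick, with the flatted spindle at its -x end and three round posts in a row along +x. Origin: underside of the plate, midway between spindle and last post. A steel arm under the spindle points within 0.3 rad of -x; its upright follower roller, 18 mm wide, stands 51 mm from the spindle's axis and ends 52 mm above the table.
- spindle: Fixed spindle, place of the 60 mm die. Origin: on its axis at the seat (top of its shoulder), 24 mm above the table, where a die's underside rests. Shaft 24 mm in diameter, one flat 5 mm from the axis on its +x, up to 30 mm above the seat; then a nose tapers to 8 mm, ending at 41 mm. A die goes down only with its +x within 8 degrees of the spindle's. Keep fingers to its +y and -y sides.
- post_1: Round post of the bender 78 mm from the spindle: place of the 52 mm die. 12 mm in diameter, conical tip (5 mm wide) ending 42 mm above the seat. Origin: on its axis at the seat (top of its 34 mm shoulder), 24 mm above the table, where a die's underside rests. A die may be turned any way on it.
- post_2: Middle post, like post_1, 66 mm beyond it: place of the 44 mm die. Origin: on its axis at the seat.
- post_3: Last post, like post_1, 58 mm beyond post_2: place of the 36 mm die. Origin: on its axis at the seat.

How it is judged (in metres and radians):
At the end, for the whole second after the job is handed in: 60 mm die down on the spindle, flats matched (4 mm of the seat, 6 mm of centre, x axes within 0.35 rad); 52, 44, 36 mm dies down on post_1, post_2, post_3 in that order (4 mm of the seat, 10 mm of centre); all upright within 0.1 rad, released and at rest (under 0.02 m/s) (horizontal distance between die_60 and spindle below 0.006 m and z of die_60 in the frame of spindle below 0.004 m and angle between each of die_60, die_52, die_44, die_36's own z axis and vertical below 0.1 rad and angle between the x axis of die_60 and the x axis of spindle, either way round below 0.35 rad and linear speed of each of die_60, die_52, die_44, die_36 below 0.02 m/s and horizontal distance between die_52 and post_1 below 0.01 m and z of die_52 in the frame of post_1 below 0.004 m and horizontal distance between die_44 and post_2 below 0.01 m and z of die_44 in the frame of post_2 below 0.004 m and horizontal distance between die_36 and post_3 below 0.01 m and z of die_36 in the frame of post_3 below 0.004 m); the robot touches nothing.
It also fails if it takes over 141 s, if anything falls off the work surface, if the arm or the gripper's body presses on something with over 40 N, if the wrist force passes 120 N, or if a joint passes its speed limit or range.

## Robot

A 6-joint arm with a two-finger parallel gripper is mounted at the origin on a cart in front of the work surface, level with it; the furniture and walls round the work are solid. World frame = base frame: x ahead of the robot, y to its left, z up, the work surface at z = 0. Lengths are in mm, angles in rad, forces in N, time in s.
With the tool pointing down it reaches from about 350 to 875 mm from the base axis. Payload 4.2 kg.
Tool frame: the origin (TCP) lies on the mounting face of the last link; the fingertips stand 173 mm ahead of it and the grasp point (between the pads) lies grip_point_offset ahead of it (grip_point_offset is the distance from the TCP to the grasp point, in mm); z points along the fingers, y is the line along which they close (so a half turn about z gives the same grasp; the last joint's range is limited). The gripper opens to 85 mm and grips with 20 to 120 N. Pads are 22 mm wide; open, the fingers measure 114 mm over their backs; the gripper's body (76 mm by 85 mm) begins 54 mm behind the grasp point. The pads swing forward as they close: fully open they stand 13 mm farther back than shut.
Start: joints at [-0.928, 0.385, 0.008, 0, -1.194, -0.259], TCP at [234.043, -579.503, 404.712] pointing down, gripper open.
Joint ranges: [-3.14, 3.14], [-1.21, 2.06], [-1.07, 1.41], [-3.16, 2.05], [-2.99, -0.16], [-3.1, 3.1]. Speed limits (rad/s): [2.79, 2.79, 3.14, 3.14, 3.14, 3.14].

## Interface

Orientations are given as a unit quaternion [x, y, z, w].
In Python, from bench import read_state, get_image, job_done, recognise, place_of, grip_point_offset gives the robot as it stands. The module is installed in compiled form; this text tells all that it offers.
- The arm moves only by the tool carry_out, never from a script. Its arguments are lists of equal length, an entry for each row: "slide": the shift along the tool's x, y, z in m, a list of three; "roll": the turn about the tool's z in degrees; "claw": the finger opening in m, from 0 to 0.0854. A call has 1 to 8 rows; each row is the pose to reach, as a shift and turn from the pose commanded when the call began, along the tool's axes at that moment; what a row does not reach only later rows make up. A row lasts 1/8 s, in which the tool goes at most 62.5 mm and 10.7 degrees, less where a joint would pass 70% of its speed; a pose out of reach is approached as far as the arm can. A call with a gripper value outside its range is refused whole. The fingers move at their own pace and stop on an object; the grip force is fixed at half the most. Time passes only in rows, so rows that repeat a pose let the fingers close. It gives the time, the measured TCP pose, the force, the opening and the grip force at its end, in the units of the state.
- read_state(): the state, without advancing time (a new reading comes with each control period).
- get_image(name): name is "side" or "top"; returns a dict with "img" (420x560x3 uint8, red, green, blue), "z_map" (420x560 float32, mm along the optical axis (not along the pixel's ray), 0 where there is no reading), "mtx" (3x3 intrinsics, pixels), "world_from_camera" (4x4, takes a point from camera to world coordinates). Camera axes: x right, y up, looking along -z (the intrinsics and any distortion apply to the point x, -y, -z); pixel columns grow to the right and rows downward; lengths in mm; the calibration is good to about 2 mm. A picture is of the moment at which its call begins.
- job_done(): hands the job in; it is judged then, once.
Trained networks look in a picture, given as the dict that the camera call returned (one of the last four; its "shot" number tells which), for a name from the list of things; names that differ only in an ending like _2 or _b are one class to them, and where a whole thing is asked for, a point or a joint stands for the part that bears it (a point fixed in the world has none). Each returns a list of dicts, best first, with "conf" (0 to 1); they miss things now and then, are a little off and sometimes report something else, mostly with a low value. They report only what shows in the picture. A call takes as long as a camera call.
- recognise(picture, thing): "at" ([column, row] in pixels, amid what is visible of it).
- place_of(picture, thing): "at" ([column, row] in pixels: a listed point, or the origin of a listed thing).
The state is a dict: "clock": time; "joints": joint angles; "joint_vel": joint speeds; "joint_efforts": joint torques, N m; "position": TCP position; "ee_rot": TCP orientation; "contact_force": force on the tool from outside, world axes, zero at the start; "wrist_torque": the same for the moment, N m; "gripper_width": finger opening in mm; "grasp_force": force on a finger pad.
Only numpy, scipy, OpenCV 4.12 (cv2) and the standard library are available. Lean on these libraries where they do the work, as an engineer would, in place of code of your own. Each camera call takes 0.05 s, during which the arm holds its last target. There are 200 camera calls.

## Working session

There is one attempt and no reset: what is moved stays moved. The work goes in short steps, Python scripts to look and compute and a tool call to move; the robot and the scene stay as the last step left them, time stands still between calls to the robot, and variables do not carry over. Pictures are saved under pics/ and viewed, at most 14 in all, crops included, and the job is handed in when it is done.

Besides the shell and the picture viewer there is one more tool, called after ">>>" as name([rows], argument=value, ...), one row to a line, values as JSON. carry_out: Moves the arm, as the interface text tells. Its arguments: {"type":"object","properties":{"slide":{"type":"array"},"roll":{"type":"array"},"claw":{"type":"array"}},"required":["slide","roll","claw"]}

```bash
mkdir -p pics; cat > h.py <<'E'
import numpy as np, cv2
from bench import *
from scipy.spatial.transform import Rotation as R
def to_plane(p,uv,z):
    K=np.array(p["mtx"]);T=np.array(p["world_from_camera"])
    d=np.linalg.inv(K)@[uv[0],uv[1],1]; d=T[:3,:3]@(d*[1,-1,-1]); o=T[:3,3]
    return o+d*(z-o[2])/d[2]
def cloud(p):
    K=np.array(p["mtx"]);T=np.array(p["world_from_camera"]);z=p["z_map"]
    v,u=np.mgrid[:z.shape[0],:z.shape[1]]
    c=np.stack([(u-K[0,2])/K[0,0]*z,-(v-K[1,2])/K[1,1]*z,-z],-1)
    w=c@T[:3,:3].T+T[:3,3]; w[z==0]=np.nan
    return w
def proj(p,w):
    K=np.array(p["mtx"]);T=np.linalg.inv(np.array(p["world_from_camera"]))
    c=T[:3,:3]@np.array(w,float)+T[:3,3]; q=K@[c[0],-c[1],-c[2]]; return q[:2]/q[2]
def save(p,n,crop=None,s=1):
    im=p["img"][:,:,::-1]
    if crop: a,b,c,d=crop; im=im[b:d,a:c]
    cv2.imwrite("pics/"+n,cv2.resize(im,None,fx=s,fy=s,interpolation=cv2.INTER_CUBIC))
E
python3 - <<'E'
from h import *
np.set_printoptions(precision=1,suppress=True)
s=read_state();print(s);print(grip_point_offset() if callable(grip_point_offset) else grip_point_offset)
ps={n:get_image(n) for n in("top","side")}
for n,p in ps.items():
    save(p,n+"0.png");print(n,p["mtx"],p["world_from_camera"],[k for k in p])
    for t,z in [("die_60",24),("die_52",24),("die_44",24),("die_36",24),("die_board",0),("bender",0),("spindle",24),("post_1",24),("post_2",24),("post_3",24)]:
        for r in place_of(p,t)[:3]: print(n,t,round(r["conf"],2),np.array(r["at"]),to_plane(p,r["at"],z)[:2])
E
```

```text
{'clock': 0.0, 'joints': array([-0.9,  0.4,  0. , -0. , -1.2, -0.3]), 'joint_vel': array([-0., -0., -0., -0.,  0.,  0.]), 'joint_efforts': array([  0. , -39.2,  18.8,   4.2,  -0. ,   0. ]), 'position': array([ 234. , -579.3,  403.6]), 'ee_rot': array([-0.2,  1. ,  0. , -0. ]), 'contact_force': array([-0.1, -0.8, -0.2]), 'wrist_torque': array([-0.,  0.,  0.]), 'grasp_force': 0.0, 'gripper_width': 85.31446167310438}
154.70000000000002
top [[437.1   0.  282.3]
 [  0.  437.1 215.8]
 [  0.    0.    1. ]] [[  -0.     1.    -0.2  326.1]
 [  -1.    -0.     0.    -2. ]
 [   0.     0.2    1.  1166.5]
 [   0.     0.     0.     1. ]] ['img', 'z_map', 'mtx', 'world_from_camera', 'shot']
top die_60 0.82 [387.9 254.4] [ 400.3 -280.8]
top die_60 0.7 [391.2 229.9] [ 464.6 -292.8]
top die_60 0.68 [388.9 198.8] [ 548.  -291.1]
top die_52 0.82 [387.9 254.4] [ 400.3 -280.8]
top die_52 0.7 [391.2 229.9] [ 464.6 -292.8]
top die_52 0.68 [388.9 198.8] [ 548.  -291.1]
top die_44 0.82 [387.9 254.4] [ 400.3 -280.8]
top die_44 0.7 [391.2 229.9] [ 464.6 -292.8]
top die_44 0.68 [388.9 198.8] [ 548.  -291.1]
top di
[... 1373 characters left out ...]
8] [ 470.  -277.6]
side die_36 0.85 [319.6 287.1] [ 612.1 -292.9]
side die_36 0.63 [286.1 287.6] [ 545.2 -297.9]
side die_board 0.78 [265.8 297.1] [ 504.2 -295.9]
side bender 0.81 [273.5 202. ] [489.3 291.9]
side spindle 0.64 [241.8 192.3] [384.2 315.3]
side spindle 0.5 [272.4 201.1] [489.1 231. ]
side post_1 0.66 [284.9 193.8] [525.7 305.4]
side post_1 0.6 [265.3 192. ] [460.9 321.7]
side post_1 0.53 [304.7 194.5] [589.7 300.8]
side post_2 0.66 [284.9 193.8] [525.7 305.4]
side post_2 0.6 [265.3 192. ] [460.9 321.7]
side post_2 0.53 [304.7 194.5] [589.7 300.8]
side post_3 0.66 [284.9 193.8] [525.7 305.4]
side post_3 0.6 [265.3 192. ] [460.9 321.7]
side post_3 0.53 [304.7 194.5] [589.7 300.8]
```

View pics/top0.png

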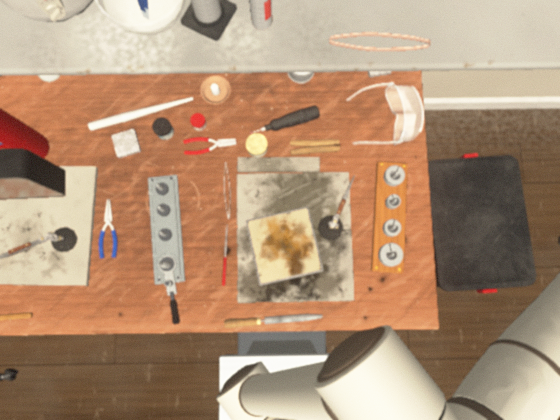

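View pics/side0.png

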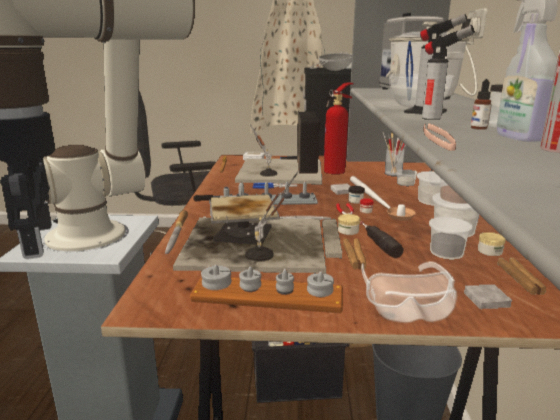

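```bash
python3 - <<'E'
from h import *
p=get_image("top")
save(p,"crop_dies.png",(350,150,440,290),4); save(p,"crop_ben.png",(120,150,210,290),4)
w=cloud(p)
np.set_printoptions(precision=0,suppress=True,linewidth=250)
m=(w[...,2]>44)&(w[...,2]<58)&(w[...,0]>300)&(w[...,0]<700)
for lo,hi in((-400,-200),(200,400)):
    mm=(m&(w[...,1]>lo)&(w[...,1]<hi)).astype(np.uint8)
    n,l,st,c=cv2.connectedComponentsWithStats(mm)
    for i in range(1,n):
        if st[i,4]>8:
            q=w[l==i]; print(st[i],q.mean(0),q.min(0),q.max(0))
hi=(w[...,2]>70)&(abs(w[...,1])<500)
n,l,st,c=cv2.connectedComponentsWithStats(hi.astype(np.uint8))
for i in range(1,n):
    if st[i,4]>15: q=w[l==i]; print("high",st[i],q.min(0),q.max(0))
E
```

```text
[365 141  36   3  81] [ 696. -274.   52.] [ 693. -323.   44.] [ 700. -229.   58.]
[385 165  20  20 238] [ 609. -303.   50.] [ 583. -328.   45.] [ 634. -277.   55.]
[393 173   3   5   9] [ 606. -300.   50.] [ 602. -304.   45.] [ 612. -298.   56.]
[387 194  14  14  97] [ 540. -296.   49.] [ 522. -314.   44.] [ 556. -279.   56.]
[384 219  17  17 176] [ 470. -289.   50.] [ 448. -310.   44.] [ 490. -269.   58.]
[380 243  23  23 376] [ 400. -282.   50.] [ 371. -311.   44.] [ 428. -254.   56.]
[158 184   4   5  10] [585. 312.  53.] [581. 309.  47.] [590. 315.  58.]
[159 206   4   5   9] [526. 307.  51.] [523. 304.  46.] [532. 311.  57.]
[162 261   8   7  19] [380. 289.  53.] [375. 284.  44.] [390. 299.  58.]
[164 280   8   7  39] [335. 286.  49.] [327. 278.  44.] [342. 295.  56.]
high [   14     0   502    75 34276] [ 771. -500.   70.] [938. 500. 427.]
high [393  83  20  53 202] [ 708. -353.   70.] [ 852. -306.   81.]
high [328 175  27  53 235] [ 467. -166.   72.] [ 562. -121.  233.]
high [ 246  206   78   79 4332] [ 328. -104.   77.] [520.  85. 103.]
high [  217   273   343   147 23763] [  46. -391.  140.] [337. 142. 738.]
```

The top view shows the dies on the right board (col ~390, rows 175/201/228/255 = 52, 36, 44, 60 mm). The bender is on the left (col ~164), with its spindle near the robot (row ~265) and its lever toward the bottom. The side view agrees, and the third hand stands between them.

View pics/crop_dies.png

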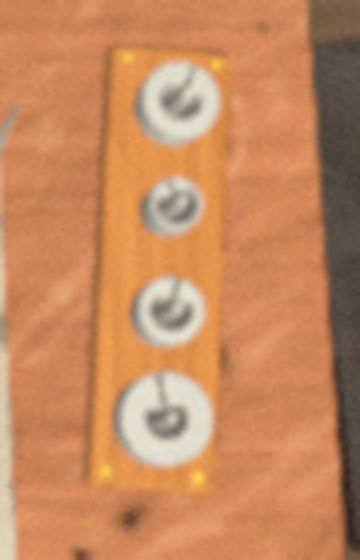

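View pics/crop_ben.png

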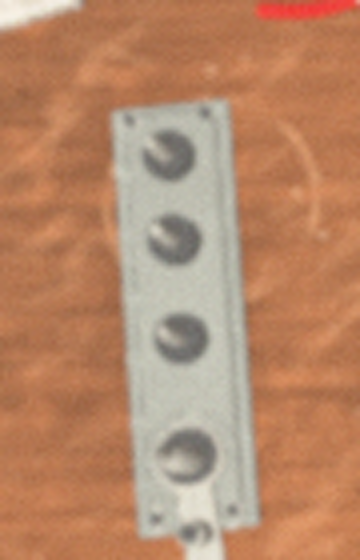

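```bash
python3 - <<'E'
from h import *
np.set_printoptions(precision=1,suppress=True,linewidth=250)
p=get_image("top"); w=cloud(p)
# plate top z~12: fit rectangle
m=(w[...,2]>7)&(w[...,2]<17)&(w[...,0]>300)&(w[...,0]<700)&(w[...,1]>200)&(w[...,1]<400)
m=cv2.morphologyEx(m.astype(np.uint8),cv2.MORPH_CLOSE,np.ones((9,9)))
n,l,st,c=cv2.connectedComponentsWithStats(m); i=1+st[1:,4].argmax()
print("plate",cv2.minAreaRect(w[l==i][:,:2][~np.isnan(w[l==i][:,0])].astype(np.float32)),st[i])
m=(w[...,2]>12)&(w[...,2]<30)&(w[...,0]>300)&(w[...,0]<700)&(w[...,1]<-200)&(w[...,1]>-400)
m=cv2.morphologyEx(m.astype(np.uint8),cv2.MORPH_CLOSE,np.ones((9,9)))
n,l,st,c=cv2.connectedComponentsWithStats(m); i=1+st[1:,4].argmax()
print("board",cv2.minAreaRect(w[l==i][:,:2][~np.isnan(w[l==i][:,0])].astype(np.float32)),st[i])
# peaks around posts
for x0,y0 in((376,292),(456,300),(522,306),(580,312)):
    q=w[(abs(w[...,0]-x0)<25)&(abs(w[...,1]-y0)<25)]
    h=q[q[:,2]>40]; print("tall",h[:,2].max() if len(h) else None,h.mean(0),len(h))
    h=q[(q[:,2]>19)&(q[:,2]<30)]; print("  sh",h.mean(0),h.min(0),h.max(0))
s=read_state(); print(R.from_quat(s["ee_rot"]).as_matrix())
E
```

```text
plate ((473.13201904296875, 301.1097106933594), (322.05072021484375, 89.35862731933594), 4.78098201751709) [ 148  172   39  120 2800]
board ((504.79193115234375, -293.5249328613281), (85.2108383178711, 299.93768310546875), 84.24951934814453) [ 372  161   36  112 3272]
tall 68.14147754346118 [382.5 293.1  58.1] 67
  sh [378.4 291.8  23.2] [352.4 269.4  19.1] [399.6 314.8  29.9]
tall 69.16129851750543 [462.3 302.   56.1] 26
  sh [461.7 300.7  24.2] [439.1 286.5  19. ] [478.4 319.3  29.5]
tall 68.57279803502774 [527.5 307.5  57. ] 26
  sh [526.7 307.5  23.9] [512.4 293.4  19. ] [545.8 325.5  28.4]
tall 66.62926211163676 [585.2 313.2  57.1] 29
  sh [584.2 312.5  24.1] [569.6 298.3  19. ] [602.7 329.9  29.6]
[[-0.9 -0.4  0. ]
 [-0.4  0.9  0. ]
 [-0.   0.  -1. ]]
```

The crops show the 60 die's line running up and slightly left, so it points to +x at about +12°. The 52 and 44 lines lean right and the 36 line is nearly straight up. The bender row is tilted about 5.7°, with the roller below the spindle at crop (197,533). Next I'll measure the line angles.

```bash
cat >> h.py <<'E'
def line_angle(p,c,z,rmin,rmax):
    "angle of the dark line on a die's top face (deg, world), centre c; scans sectors"
    g=cv2.cvtColor(p["img"],cv2.COLOR_RGB2GRAY).astype(np.float32)
    a=np.radians(np.arange(-70,71,1)); rs=np.arange(rmin,rmax,1.)
    uv=np.array([[proj(p,[c[0]+r*np.cos(t),c[1]+r*np.sin(t),z]) for r in rs] for t in a]).astype(np.float32)
    v=cv2.remap(g,uv[...,0],uv[...,1],cv2.INTER_CUBIC).mean(1)
    d=np.median(v)-v; k=d.argmax(); s=slice(max(0,k-12),k+13); wt=np.clip(d[s]-d[k]*.3,0,None)
    return (np.degrees(a[s])*wt).sum()/wt.sum(), d[k]
def top_circle(p,c,z,rad):
    "refine centre of bright top face: threshold V/low saturation near c, circle fit on rim"
    w=cloud(p); m=(abs(w[...,2]-z)<8)&(np.hypot(w[...,0]-c[0],w[...,1]-c[1])<rad+8)
    m=m.astype(np.uint8); cs,_=cv2.findContours(m,cv2.RETR_EXTERNAL,cv2.CHAIN_APPROX_NONE)
    k=max(cs,key=cv2.contourArea)[:,0].astype(float)
    (u,v),r=cv2.minEnclosingCircle(k.astype(np.float32)); e=cv2.fitEllipse(k.astype(np.float32))
    return to_plane(p,e[0],z), np.array(e[1])
E
python3 - <<'E'
from h import *
np.set_printoptions(precision=1,suppress=True,linewidth=250)
p=get_image("top")
for n,c,r in (("60",(399.5,-282.5),30),("52",(608.5,-302.5),26),("44",(469,-289.5),22),("36",(539,-296.5),18)):
    t,e=top_circle(p,c,50,r); print(n,t,e,line_angle(p,t[:2],50,13,r-3))
s=read_state(); M=R.from_quat(s["ee_rot"]).as_matrix()
print("tooly",np.degrees(np.arctan2(M[1,1],M[0,1])), s["position"])
t=np.array([400,-282,404.])-s["position"]; print("to die60 tool axes",M.T@t)
E
```

```text
60 [ 399.9 -282.6   50. ] [22.3 22.8] (np.float64(7.118531020792371), np.float32(48.34442))
52 [ 608.1 -302.9   50. ] [18.8 19. ] (np.float64(-26.50061981881172), np.float32(34.911697))
44 [ 469.4 -289.1   50. ] [16.1 16.5] (np.float64(-17.40850811925167), np.float32(46.61949))
36 [ 538.8 -296.1   50. ] [13.  13.3] (np.float64(-64.52589707187326), np.float32(30.839996))
tooly 111.9907323807874 [ 234.1 -579.5  404.7]
to die60 tool axes [-265.3  213.7    0.7]
```

>>> carry_out([
  [-0.044,0.036,0],
  [-0.088,0.071,0],
  [-0.133,0.107,0],
  [-0.177,0.142,0],
  [-0.221,0.178,0],
  [-0.265,0.214,0],
  [-0.265,0.214,0],
  [-0.265,0.214,0],
], roll=[4,8,12,16,20,22,22,22], claw=[0.085,0.085,0.085,0.085,0.085,0.085,0.085,0.085])

```text
clock: 2.25
position: [399.7, -281.7, 404.9]
ee_rot: [-0.0, 1.0, -0.0, 0.0]
contact_force: [-0.6, 0.1, 0.3]
gripper_width: 84.7
grasp_force: 0.0
```

```bash
python3 - <<'E'
from h import *
s=read_state(); M=R.from_quat(s["ee_rot"]).as_matrix()
print(M.round(4), s["position"],s["joints"], grip_point_offset() if callable(grip_point_offset) else "const")
p=get_image("top"); save(p,"t1.png")
E
```

```text
[[-1.e+00 -8.e-04  1.e-04]
 [-8.e-04  1.e+00 -2.e-04]
 [-1.e-04 -2.e-04 -1.e+00]] [ 399.68576628 -281.70431368  404.85576121] [-2.80998993e-01  1.51844987e-01 -3.15067661e-01  1.48306290e-04
 -1.10371869e+00 -1.28904990e+00] const
```

>>> carry_out([
  [0,-0.001,0.06],
  [0,-0.001,0.12],
  [0,-0.001,0.17],
  [0,-0.001,0.205],
  [0,-0.001,0.205],
  [0,-0.001,0.205],
  [0,-0.001,0.205],
  [0,-0.001,0.205],
], roll=[0,0,0,0,0,0,0,0], claw=[0.085,0.085,0.085,0.085,0.085,0.05,0.05,0.05])

```text
clock: 3.3
position: [400.2, -283.5, 202.1]
ee_rot: [-0.0, 1.0, -0.001, 0.002]
contact_force: [-1.2, -2.7, 6.3]
gripper_width: 58.2
grasp_force: 64.0
```

>>> carry_out([
  [0,0,0],
  [0,0,0],
  [0,0,0],
  [0,0,0],
], roll=[0,0,0,0], claw=[0.05,0.05,0.05,0.05])

```text
clock: 3.8
position: [400.2, -283.5, 202.1]
ee_rot: [-0.0, 1.0, -0.001, 0.002]
contact_force: [-1.8, -2.5, 6.4]
gripper_width: 57.8
grasp_force: 64.0
```

>>> carry_out([
  [0,0,-0.05],
  [0,0,-0.11],
  [0,0,-0.17],
  [0,0,-0.23],
  [0,0,-0.23],
  [0,0,-0.23],
], roll=[0,0,0,0,0,0], claw=[0.05,0.05,0.05,0.05,0.05,0.05])

```text
clock: 4.55
position: [398.7, -282.3, 429.2]
ee_rot: [0.0, 1.0, 0.001, -0.0]
contact_force: [-0.6, 0.1, -3.0]
gripper_width: 57.6
grasp_force: 71.2
```

```bash
python3 - <<'E'
from h import *
np.set_printoptions(precision=1,suppress=True,linewidth=250)
p=get_image("top"); w=cloud(p)
# tips: highest points of each post
for n,x0,y0 in(("sp",382,293),("p1",460,301),("p2",526,308),("p3",584,313)):
    q=w[(abs(w[...,0]-x0)<22)&(abs(w[...,1]-y0)<22)]; h=q[q[:,2]>57]; b=q[(q[:,2]>60)]
    print(n,h.mean(0),len(h),b.mean(0),len(b))
save(p,"ben2.png",(130,200,200,290),6)
s=get_image("side"); save(s,"held1.png",(170,60,330,200),4)
print(read_state()["position"])
sp=[r["at"] for r in place_of(p,"spindle")[:1]]+[r["at"] for r in place_of(p,"post_1")[:3]]
for a in sp: print(np.array(a),to_plane(p,a,24)[:2])
E
```

```text
sp [383.  294.9  62.4] 35 [383.1 294.3  63.6] 26
p1 [462.9 302.3  61.9] 17 [462.9 302.1  64.5] 10
p2 [527.8 308.1  62.3] 15 [527.7 308.9  64.2] 10
p3 [585.3 314.1  61.5] 20 [585.2 314.5  63. ] 14
[ 399.  -282.5  427.9]
[169.2 266.4] [377.3 289.2]
[160. 208.] [531.8 317.5]
[163.1 233.6] [463.3 307.4]
[163.6 187.1] [588.4 309.6]
```

View pics/ben2.png

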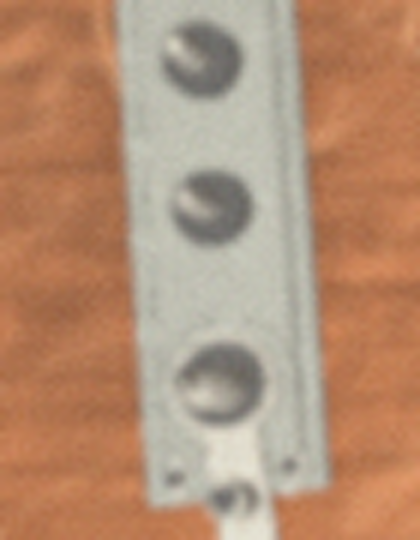

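View pics/held1.png

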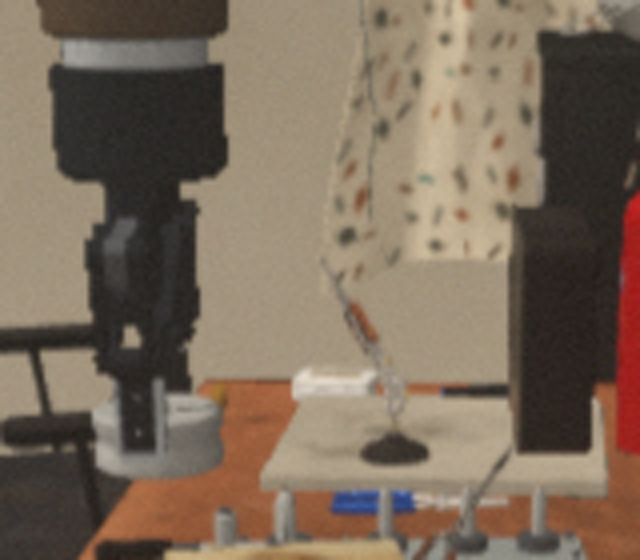

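The bender crop shows the shoulder discs: spindle at px (166.7,263.8), post 1 at (165.3,234.7), post 2 at (163.7,210). In the side crop the die is held level, with its centre at about px col 209.

```bash
python3 - <<'E'
from h import *
np.set_printoptions(precision=1,suppress=True,linewidth=250)
p=get_image("top")
for a in((166.7,263.8),(165.3,234.7),(163.7,210)): print(to_plane(p,a,24)[:2])
# fit row from tips + shoulders via image disc detection
hsv=cv2.cvtColor(p["img"],cv2.COLOR_RGB2GRAY)
s=get_image("side"); w=cloud(s)
pos=read_state()["position"]; print(pos)
q=w[(w[...,2]>240)&(w[...,2]<285)&(abs(w[...,1]+282)<45)&(abs(w[...,0]-400)<50)]
for z0 in range(240,285,4):
    k=q[(q[:,2]>=z0)&(q[:,2]<z0+4)]
    if len(k)>3: print(z0,k[:,0].min(),k[:,0].max(),(k[:,0].min()+k[:,0].max())/2,k[:,1].min(),len(k))
for c in (208,209.25,210):
  print([ (x) for x in range(392,410,2) if abs(proj(s,[x,-283,258])[0]-c)<.6])
E
```

```text
[384.1 295.8]
[460.3 301.5]
[526.2 307.6]
[ 399.7 -282.8  428.5]
248 376.99580633166124 430.2118181563826 403.6038122440219 -312.94529318805826 29
252 374.0301907925767 430.63355068271596 402.33187073764634 -314.6989909365857 71
256 372.9183888952216 430.31155218708113 401.61497054115137 -315.05070499383396 61
260 376.8787954063513 429.12980897763754 403.0043021919944 -321.394881338705 62
264 377.2672716075095 429.1018826694488 403.18457713847914 -324.86489502588574 60
268 371.6338972793508 430.96356524563 401.2987312624904 -326.34818940063303 64
272 372.01399104756996 430.6670970242121 401.34054403589107 -326.889280620769 149
276 375.6490509751917 428.09891027948765 401.8739806273397 -326.68394684135376 55
280 390.21413336769365 411.0964495230086 400.6552914453511 -326.53911083195203 41
284 389.7368106420096 409.4702336263289 399.6035221341692 -326.6181571504909 13
[398]
[400]
[402]
```

>>> carry_out([
  [0,0.06,0],
  [0,0.12,0],
  [0,0.18,0],
  [0,0.24,0],
  [0,0.3,0],
  [0.005,0.36,0],
  [0.01,0.42,0],
  [0.014,0.48,0],
], roll=[0,0,0,0,0,0,1,2], claw=[0.05,0.05,0.05,0.05,0.05,0.05,0.05,0.05])

```text
clock: 5.85
position: [385.0, 199.1, 429.6]
ee_rot: [0.017, 1.0, -0.0, 0.0]
contact_force: [1.6, -0.3, -2.4]
gripper_width: 57.7
grasp_force: 71.2
```

>>> carry_out([
  [0.001,0.05,0],
  [0.003,0.097,0],
  [0.003,0.097,0.06],
  [0.003,0.097,0.12],
  [0.003,0.097,0.15],
  [0.003,0.097,0.15],
  [0.003,0.097,0.15],
], roll=[0,0,0,0,0,0,0], claw=[0.05,0.05,0.05,0.05,0.05,0.05,0.05])

```text
clock: 6.72
position: [386.7, 294.9, 280.9]
ee_rot: [0.017, 1.0, 0.001, 0.001]
contact_force: [0.3, 0.8, -2.5]
gripper_width: 57.7
grasp_force: 71.2
```

```bash
python3 - <<'E'
from h import *
np.set_printoptions(precision=2,suppress=True,linewidth=250)
st=read_state();print(st["position"],np.degrees(R.from_quat(st["ee_rot"]).as_rotvec()))
M=R.from_quat(st["ee_rot"]).as_matrix();print(np.degrees(np.arctan2(M[1,1],M[0,1])))
s=get_image("side"); w=cloud(s); save(s,"sp1.png",(200,130,330,220),5)
pos=st["position"]
q=w[(w[...,2]>pos[2]-180)&(w[...,2]<pos[2]-140)&(abs(w[...,1]-pos[1])<45)&(abs(w[...,0]-pos[0])<50)]
for z0 in np.arange(pos[2]-180,pos[2]-140,5):
    k=q[(q[:,2]>=z0)&(q[:,2]<z0+5)]
    if len(k)>3: print(z0,k[:,0].min(),k[:,0].max(),(k[:,0].min()+k[:,0].max())/2,len(k))
# spindle column in side view
for z in (40,50,60):
    v=[w[...,2]>z-5,w[...,2]<z+5,abs(w[...,0]-383)<22,abs(w[...,1]-294)<22]
    k=w[np.all(v,0)]; print("sp",z,len(k),k.min(0) if len(k) else "",k.max(0) if len(k) else "")
E
```

```text
[386.73 294.94 280.91] [  3.1  179.87   0.14]
88.02493576279147
100.90523521239652 366.2151809347778 418.07778395778337 392.1464824462806 20
105.90523521239652 363.1707139766886 417.99414335902304 390.5824286678558 26
110.90523521239652 362.590257650048 416.77524322505866 389.6827504375533 30
115.90523521239652 363.61418682018416 416.1553317227672 389.8847592714757 23
120.90523521239652 358.64870175272927 416.5242253177497 387.5864635352395 30
125.90523521239652 359.78802311357543 416.5492036019457 388.1686133577606 56
130.90523521239652 376.0829163761869 399.30448009955455 387.69369823787076 19
135.90523521239652 375.72129025140316 396.7398864579262 386.2305883546647 13
sp 40 17 [375.14 281.21  35.04] [392.09 292.4   44.93]
sp 50 18 [375.3  277.37  45.43] [392.72 292.71  54.93]
sp 60 17 [379.02 278.85  55.35] [391.38 298.94  64.9 ]
```

View pics/sp1.png

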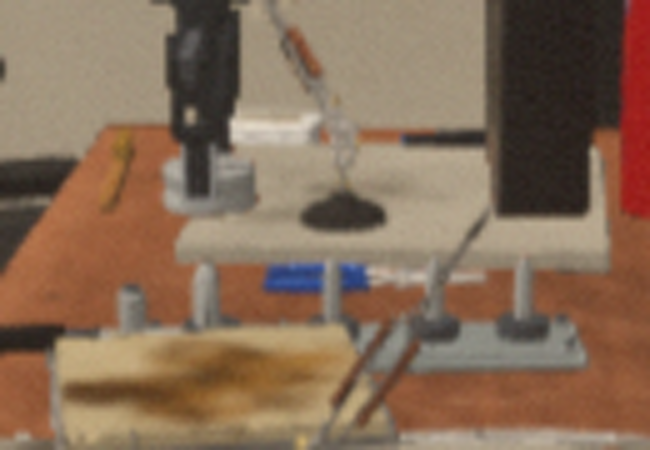

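The spindle shows at crop (205,290) and the held die at about (210,185), slightly to its right. So the die needs −5 mm in X before going down.

>>> carry_out([
  [0.005,0,0.02],
  [0.005,0,0.034],
  [0.005,0,0.04],
  [0.005,0,0.046],
  [0.005,0,0.05],
  [0.005,0,0.05],
], roll=[0,0,0,0,0,0], claw=[0.05,0.05,0.05,0.05,0.05,0.05])

```text
clock: 7.52
position: [382.7, 295.7, 230.6]
ee_rot: [0.017, 1.0, 0.002, 0.002]
contact_force: [7.9, 1.4, -3.8]
gripper_width: 57.7
grasp_force: 71.3
```

>>> carry_out([
  [-0.001,0,0],
  [-0.001,0,0.006],
  [-0.001,0,0.012],
  [-0.001,0,0.018],
  [-0.001,0,0.018],
], roll=[0,0,0,0,0], claw=[0.05,0.05,0.05,0.05,0.05])

```text
clock: 8.15
position: [383.4, 295.6, 212.0]
ee_rot: [0.017, 1.0, 0.002, 0.002]
contact_force: [8.8, 0.6, -3.8]
gripper_width: 57.9
grasp_force: 71.1
```

>>> carry_out([
  [-0.001,0,0.004],
  [-0.001,0,0.008],
  [-0.001,0,0.01],
  [-0.001,0,0.01],
], roll=[0,0,0,0], claw=[0.05,0.05,0.05,0.05])

```text
clock: 8.65
position: [383.9, 295.0, 202.3]
ee_rot: [0.017, 1.0, 0.001, 0.001]
contact_force: [6.1, -0.0, 2.1]
gripper_width: 57.4
grasp_force: 71.7
```

>>> carry_out([
  [0,0,0],
  [0,0,0],
  [0,0,0],
  [0,0,0],
  [0,0,-0.05],
  [0,0,-0.11],
  [0,0,-0.17],
  [0,0,-0.225],
], roll=[0,0,0,0,0,0,0,-2], claw=[0.085,0.085,0.085,0.085,0.085,0.085,0.085,0.085])

```text
clock: 9.65
position: [382.7, 293.8, 429.0]
ee_rot: [-0.0, 1.0, 0.0, 0.0]
contact_force: [0.7, 0.3, -1.1]
gripper_width: 85.0
grasp_force: 0.0
```

>>> carry_out([
  [-0.023,-0.06,0],
  [-0.046,-0.118,0],
  [-0.069,-0.177,0],
  [-0.092,-0.236,0],
  [-0.115,-0.295,0],
  [-0.138,-0.353,0],
  [-0.16,-0.41,0],
  [-0.183,-0.47,0],
], roll=[0,0,0,0,0,0,0,0], claw=[0.085,0.085,0.085,0.085,0.085,0.085,0.085,0.085])

```text
clock: 10.65
position: [564.7, -173.6, 426.5]
ee_rot: [0.0, 1.0, 0.0, -0.0]
contact_force: [1.4, 1.1, 0.7]
gripper_width: 85.0
grasp_force: 0.0
```

```bash
python3 - <<'E'
from h import *
np.set_printoptions(precision=2,suppress=True,linewidth=250)
st=read_state();M=R.from_quat(st["ee_rot"]).as_matrix();print(st["position"],np.degrees(np.arctan2(M[1,1],M[0,1])))
p=get_image("top"); save(p,"t60.png",(120,150,210,290),4)
t,e=top_circle(p,(384,295),50,30); print(t,e,line_angle(p,t[:2],50,15,27)); w=cloud(p)
r=np.hypot(w[...,0]-384,w[...,1]-295); k=(r<27)&(r>17); print("z top",np.median(w[k][:,2]))
E
```

```text
[ 564.73 -173.63  426.52] 89.9880403687203
[383.88 295.26  50.  ] [22.54 23.4 ] (np.float64(11.357375988502215), np.float32(42.796356))
z top 50.286444410891136
```

View pics/t60.png

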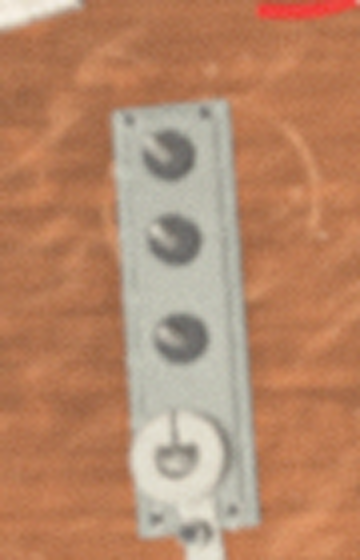

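The 60 mm die is seated at crop (180,457): its top is at z 50.3 and its line runs toward +x. Next is die_52.

>>> carry_out([
  [-0.02,-0.06,0],
  [-0.04,-0.115,0],
  [-0.0435,-0.129,0.03],
  [-0.0435,-0.129,0.09],
  [-0.0435,-0.129,0.15],
  [-0.0435,-0.129,0.2],
  [-0.0435,-0.129,0.222],
  [-0.0435,-0.129,0.222],
], roll=[0,0,0,0,0,0,0,0], claw=[0.085,0.085,0.085,0.085,0.085,0.085,0.085,0.085])

```text
clock: 11.7
position: [607.1, -300.3, 202.0]
ee_rot: [0.0, 1.0, 0.001, -0.003]
contact_force: [-0.1, -0.3, 0.7]
gripper_width: 85.2
grasp_force: 0.0
```

>>> carry_out([
  [0,0,0],
  [0,0,0],
  [0,0,0],
  [0,0,0],
  [0,0,0],
  [0,0,-0.05],
  [0,0,-0.11],
  [0,0,-0.17],
], roll=[0,0,0,0,0,0,0,0], claw=[0.042,0.042,0.042,0.042,0.042,0.042,0.042,0.042])

```text
clock: 12.7
position: [607.4, -300.3, 376.5]
ee_rot: [0.0, 1.0, 0.001, -0.0]
contact_force: [0.8, 0.3, -1.9]
gripper_width: 48.9
grasp_force: 69.5
```

>>> carry_out([
  [0,0,-0.054],
  [0.014,0.059,-0.054],
  [0.028,0.118,-0.054],
  [0.042,0.177,-0.054],
  [0.056,0.236,-0.054],
  [0.07,0.295,-0.054],
  [0.084,0.354,-0.054],
  [0.098,0.412,-0.054],
], roll=[0,0,0,0,0,0,0,0], claw=[0.042,0.042,0.042,0.042,0.042,0.042,0.042,0.042])

```text
clock: 13.7
position: [508.5, 113.0, 429.1]
ee_rot: [0.0, 1.0, 0.001, 0.0]
contact_force: [0.8, 0.7, -2.9]
gripper_width: 48.8
grasp_force: 69.5
```

>>> carry_out([
  [0.014,0.058,0],
  [0.028,0.116,0],
  [0.042,0.174,0],
  [0.046,0.189,0.04],
  [0.046,0.189,0.1],
  [0.046,0.189,0.16],
  [0.046,0.189,0.175],
  [0.046,0.189,0.175],
], roll=[0,0,0,0,0,0,0,0], claw=[0.042,0.042,0.042,0.042,0.042,0.042,0.042,0.042])

```text
clock: 14.7
position: [464.4, 300.7, 254.2]
ee_rot: [-0.0, 1.0, -0.0, 0.0]
contact_force: [-0.4, -0.3, -1.8]
gripper_width: 49.2
grasp_force: 69.5
```

```bash
cat >> h.py <<'E'
def held_x():
    st=read_state(); pos=st["position"]; w=cloud(get_image("side")); out=[]
    q=w[(w[...,2]>pos[2]-180)&(w[...,2]<pos[2]-140)&(abs(w[...,1]-pos[1])<45)&(abs(w[...,0]-pos[0])<50)]
    for z0 in np.arange(pos[2]-176,pos[2]-140,5):
        k=q[(q[:,2]>=z0)&(q[:,2]<z0+5)]
        if len(k)>3: out.append([z0,k[:,0].min(),k[:,0].max(),(k[:,0].min()+k[:,0].max())/2])
    return pos,np.array(out)
E
python3 - <<'E'
from h import *
np.set_printoptions(precision=1,suppress=True,linewidth=250)
for a in held_x(): print(a)
E
```

```text
[464.4 300.7 254.2]
[[ 78.2 443.4 488.3 465.9]
 [ 83.2 446.9 488.3 467.6]
 [ 88.2 443.7 491.  467.3]
 [ 93.2 443.4 490.9 467.2]
 [ 98.2 454.7 473.7 464.2]
 [103.2 454.8 473.9 464.4]
 [108.2 455.  474.  464.5]]
```

>>> carry_out([
  [0.002,0,0.01],
  [0.002,0,0.022],
  [0.002,0,0.034],
  [0.002,0,0.044],
  [0.002,0,0.051],
  [0.002,0,0.051],
], roll=[0,0,0,0,0,0], claw=[0.042,0.042,0.042,0.042,0.042,0.042])

```text
clock: 15.5
position: [461.8, 300.5, 208.2]
ee_rot: [-0.001, 1.0, -0.001, 0.0]
contact_force: [-13.2, -5.8, 36.4]
gripper_width: 49.1
grasp_force: 73.4
```

```bash
python3 - <<'E'
from h import *
np.set_printoptions(precision=1,suppress=True,linewidth=250)
for a in held_x(): print(a)
p=get_image("side"); save(p,"p52.png",(200,130,330,220),5)
E
```

```text
[461.8 300.5 208.2]
[[ 32.2 413.4 487.6 450.5]
 [ 37.2 412.2 485.  448.6]
 [ 42.2 411.9 487.8 449.8]
 [ 47.2 413.4 487.8 450.6]
 [ 52.2 451.2 472.7 462. ]
 [ 57.2 451.3 470.5 460.9]
 [ 62.2 451.3 470.  460.7]]
```

View pics/p52.png

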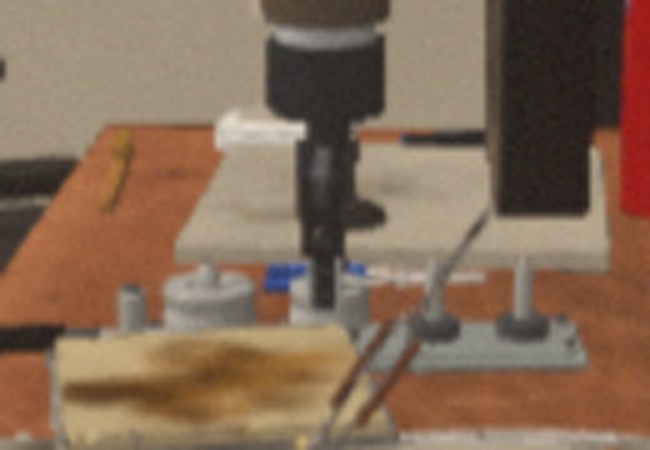

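The die looks nearly down on post 1 at crop (330,300), level with die_60's top. The fingers swung forward on gripping, so it sits lower in the grip than I assumed. I'll release it and check.

>>> carry_out([
  [0,0,-0.004],
  [0,0,-0.004],
  [0,0,-0.004],
  [0,0,-0.004],
  [0,0,-0.06],
  [0,0,-0.12],
  [0,0,-0.18],
  [0,0,-0.225],
], roll=[0,0,0,0,0,0,0,0], claw=[0.085,0.085,0.085,0.085,0.085,0.085,0.085,0.085])

```text
clock: 16.6
position: [462.1, 300.3, 430.3]
ee_rot: [0.0, 1.0, 0.001, 0.001]
contact_force: [-0.3, 1.2, -0.9]
gripper_width: 85.2
grasp_force: 0.0
```

>>> carry_out([
  [0,-0.06,0],
  [0,-0.12,0],
  [0,-0.18,0],
  [0,-0.24,0],
  [0,-0.3,0],
  [0,-0.36,0],
  [0,-0.42,0],
  [0,-0.48,0],
], roll=[0,0,0,0,0,0,0,0], claw=[0.085,0.085,0.085,0.085,0.085,0.085,0.085,0.085])

```text
clock: 17.6
position: [461.7, -181.6, 427.5]
ee_rot: [0.0, 1.0, 0.0, -0.0]
contact_force: [1.1, 1.0, 0.9]
gripper_width: 85.0
grasp_force: 0.0
```

```bash
python3 - <<'E'
from h import *
np.set_printoptions(precision=2,suppress=True,linewidth=250)
print(read_state()["position"])
p=get_image("top"); w=cloud(p)
for c,r in(((384,295),30),((464,302),26)):
    t,e=top_circle(p,c,50,r); d=np.hypot(w[...,0]-t[0],w[...,1]-t[1]); q=w[(d<r-3)&(d>15)]
    A=np.c_[q[:,:2]-t[:2],np.ones(len(q))]; a=np.linalg.lstsq(A,q[:,2],rcond=None)[0]; print(t,e,np.median(q[:,2]),"tilt",a[:2])
save(p,"t52.png",(120,150,210,290),4)
for c,r in (((469.4,-289.1),22),((538.8,-296.1),18)): print(top_circle(p,c,50,r)[0])
E
```

```text
[ 461.71 -181.55  427.5 ]
[383.84 295.16  50.  ] [22.61 23.42] 50.61153602106026 tilt [0.01 0.09]
[461.54 300.37  50.  ] [18.96 19.91] 50.17972326516451 tilt [0.08 0.19]
[ 464.4 -290.6   50. ]Traceback (most recent call last):
  File "<stdin>", line 9, in <module>
  File "h.py", line 33, in top_circle
    k=max(cs,key=cv2.contourArea)[:,0].astype(float)
      ~~~^^^^^^^^^^^^^^^^^^^^^^^^
ValueError: max() iterable argument is empty
```

>>> carry_out([
  [-0.004,-0.06,0],
  [-0.007,-0.107,0],
  [-0.007,-0.107,0.06],
  [-0.007,-0.107,0.12],
  [-0.007,-0.107,0.18],
  [-0.007,-0.107,0.217],
  [-0.007,-0.107,0.217],
  [-0.007,-0.107,0.217],
], roll=[0,0,0,0,0,0,0,0], claw=[0.085,0.085,0.085,0.085,0.085,0.085,0.085,0.085])

```text
clock: 18.65
position: [469.8, -286.9, 212.0]
ee_rot: [-0.0, 1.0, -0.001, 0.001]
contact_force: [-0.0, 0.6, 1.0]
gripper_width: 84.7
grasp_force: 0.0
```

>>> carry_out([
  [0,0,0],
  [0,0,0],
  [0,0,0],
  [0,0,0],
  [0,0,0],
  [0,0,0],
], roll=[0,0,0,0,0,0], claw=[0.035,0.035,0.035,0.035,0.035,0.035])

```text
clock: 19.4
position: [469.6, -286.9, 212.8]
ee_rot: [-0.0, 1.0, -0.001, 0.002]
contact_force: [-0.1, 1.1, 6.7]
gripper_width: 40.8
grasp_force: 60.1
```

>>> carry_out([
  [0,0,-0.05],
  [0,0,-0.11],
  [0,0,-0.17],
  [0,0,-0.217],
  [-0.006,0.06,-0.217],
  [-0.012,0.12,-0.217],
  [-0.018,0.18,-0.217],
  [-0.024,0.24,-0.217],
], roll=[0,0,0,0,0,0,0,0], claw=[0.035,0.035,0.035,0.035,0.035,0.035,0.035,0.035])

```text
clock: 20.4
position: [492.3, -44.8, 427.9]
ee_rot: [0.0, 1.0, 0.0, 0.0]
contact_force: [1.5, -0.4, -1.8]
gripper_width: 40.6
grasp_force: 66.9
```

>>> carry_out([
  [-0.006,0.06,0],
  [-0.012,0.12,0],
  [-0.018,0.18,0],
  [-0.024,0.24,0],
  [-0.03,0.3,0],
  [-0.037,0.355,0],
  [-0.037,0.355,0.06],
  [-0.037,0.355,0.12],
], roll=[0,0,0,0,0,0,0,0], claw=[0.035,0.035,0.035,0.035,0.035,0.035,0.035,0.035])

```text
clock: 21.4
position: [529.4, 309.2, 306.5]
ee_rot: [-0.0, 1.0, 0.001, 0.0]
contact_force: [0.4, -0.6, -1.9]
gripper_width: 40.7
grasp_force: 66.9
```

>>> carry_out([
  [0,0,0.03],
  [0,0,0.03],
  [0,0,0.03],
], roll=[0,0,0], claw=[0.035,0.035,0.035])

```text
clock: 21.78
position: [530.6, 308.8, 279.5]
ee_rot: [-0.0, 1.0, 0.001, 0.001]
contact_force: [0.8, 1.0, -1.1]
gripper_width: 40.3
grasp_force: 66.9
```

```bash
python3 - <<'E'
from h import *
np.set_printoptions(precision=1,suppress=True,linewidth=250)
for a in held_x(): print(a)
E
```

```text
[530.6 308.8 279.5]
[[103.5 513.  551.  532. ]
 [108.5 512.8 554.2 533.5]
 [113.5 512.7 554.1 533.4]
 [118.5 522.9 541.8 532.3]
 [123.5 523.  541.8 532.4]
 [128.5 523.  541.7 532.3]
 [133.5 523.  541.7 532.3]]
```

>>> carry_out([
  [0,0,0.012],
  [0,0,0.024],
  [0,0,0.036],
  [0,0,0.048],
  [0,0,0.058],
  [0,0,0.064],
  [0,0,0.064],
], roll=[0,0,0,0,0,0,0], claw=[0.035,0.035,0.035,0.035,0.035,0.035,0.035])

```text
clock: 22.7
position: [530.2, 308.5, 213.6]
ee_rot: [0.0, 1.0, -0.0, 0.0]
contact_force: [0.6, -0.3, -1.1]
gripper_width: 40.6
grasp_force: 66.9
```

Not quite touching the seat yet, so 1.5 mm more and release.

>>> carry_out([
  [0,0,0.0015],
  [0,0,0.0015],
  [0,0,0.0015],
  [0,0,0.0015],
  [0,0,-0.05],
  [0,0,-0.11],
  [0,0,-0.17],
  [0,0,-0.215],
], roll=[0,0,0,0,0,0,0,0], claw=[0.035,0.085,0.085,0.085,0.085,0.085,0.085,0.085])

```text
clock: 23.7
position: [529.9, 308.2, 432.1]
ee_rot: [-0.0, 1.0, 0.001, 0.001]
contact_force: [0.9, 1.3, 0.1]
gripper_width: 84.9
grasp_force: 0.0
```

>>> carry_out([
  [0,-0.06,0],
  [0,-0.12,0],
  [0,-0.18,0],
  [0,-0.24,0],
  [0,-0.3,0],
  [0,-0.36,0],
  [0,-0.42,0],
  [0,-0.48,0],
], roll=[0,0,0,0,0,0,0,0], claw=[0.085,0.085,0.085,0.085,0.085,0.085,0.085,0.085])

```text
clock: 24.7
position: [529.6, -173.5, 429.0]
ee_rot: [-0.0, 1.0, -0.0, 0.0]
contact_force: [1.1, 0.5, -0.1]
gripper_width: 85.1
grasp_force: 0.0
```

```bash
python3 - <<'E'
from h import *
np.set_printoptions(precision=2,suppress=True,linewidth=250)
print(read_state()["position"])
p=get_image("top"); w=cloud(p)
for c,r in(((384,295),30),((464,302),26),((530,308),22)):
    t,e=top_circle(p,c,50,r); d=np.hypot(w[...,0]-t[0],w[...,1]-t[1]); q=w[(d<r-3)&(d>14)]
    print(t,e,np.median(q[:,2]))
save(p,"t44.png",(120,150,210,290),4)
E
```

```text
[ 529.56 -173.53  429.  ]
[383.82 295.1   50.  ] [22.67 23.42] 50.867319201943474
[461.45 300.19  50.  ] [19.03 20.04] 49.908113394669385
[530.6  307.92  50.  ] [15.84 16.56] 49.199169465876594
```

View pics/t44.png

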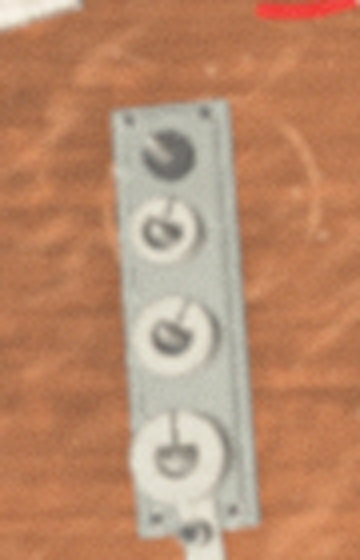

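Dies 60, 52 and 44 sit on the spindle, post 1 and post 2 at crop (180,457), (176,335) and (168,230). The last one is die_36.

>>> carry_out([
  [-0.005,-0.06,0],
  [-0.009,-0.12,0],
  [-0.009,-0.123,0.06],
  [-0.009,-0.123,0.12],
  [-0.009,-0.123,0.18],
  [-0.009,-0.123,0.217],
  [-0.009,-0.123,0.217],
  [-0.009,-0.123,0.217],
], roll=[0,0,0,0,0,0,0,0], claw=[0.085,0.085,0.085,0.085,0.085,0.085,0.085,0.085])

```text
clock: 25.75
position: [539.9, -294.9, 213.5]
ee_rot: [-0.0, 1.0, -0.001, 0.001]
contact_force: [0.8, -0.4, 0.2]
gripper_width: 85.2
grasp_force: 0.0
```

>>> carry_out([
  [0,0,0],
  [0,0,0],
  [0,0,0],
  [0,0,0],
  [0,0,0],
  [0,0,0],
  [0,0,0],
], roll=[0,0,0,0,0,0,0], claw=[0.028,0.028,0.028,0.028,0.028,0.028,0.028])

```text
clock: 26.62
position: [539.3, -294.8, 213.6]
ee_rot: [-0.0, 1.0, -0.001, 0.001]
contact_force: [-1.5, 1.1, 5.7]
gripper_width: 33.3
grasp_force: 59.0
```

>>> carry_out([
  [0,0,-0.05],
  [0,0,-0.11],
  [0,0,-0.17],
  [0,0,-0.217],
  [-0.005,0.06,-0.217],
  [-0.01,0.12,-0.217],
  [-0.015,0.18,-0.217],
  [-0.02,0.24,-0.217],
], roll=[0,0,0,0,0,0,0,0], claw=[0.028,0.028,0.028,0.028,0.028,0.028,0.028,0.028])

```text
clock: 27.62
position: [558.5, -52.8, 428.8]
ee_rot: [0.0, 1.0, 0.0, 0.0]
contact_force: [1.0, -0.2, -1.4]
gripper_width: 32.8
grasp_force: 62.7
```

>>> carry_out([
  [-0.005,0.06,0],
  [-0.01,0.12,0],
  [-0.015,0.18,0],
  [-0.02,0.24,0],
  [-0.025,0.3,0],
  [-0.029,0.36,0],
  [-0.029,0.369,0.05],
  [-0.029,0.369,0.11],
], roll=[0,0,0,0,0,0,0,0], claw=[0.028,0.028,0.028,0.028,0.028,0.028,0.028,0.028])

```text
clock: 28.62
position: [587.7, 316.1, 318.3]
ee_rot: [-0.001, 1.0, 0.001, 0.001]
contact_force: [0.5, -0.1, -1.6]
gripper_width: 32.7
grasp_force: 62.7
```

>>> carry_out([
  [0,0,0.04],
  [0,0,0.04],
  [0,0,0.04],
], roll=[0,0,0], claw=[0.028,0.028,0.028])

```text
clock: 29.0
position: [588.8, 314.8, 280.8]
ee_rot: [-0.0, 1.0, 0.001, 0.002]
contact_force: [1.1, -0.3, -0.7]
gripper_width: 32.7
grasp_force: 62.7
```

```bash
python3 - <<'E'
from h import *
np.set_printoptions(precision=1,suppress=True,linewidth=250)
for a in held_x(): print(a)
E
```

```text
[588.8 314.8 280.8]
[[104.8 576.3 601.6 589. ]
 [109.8 576.3 608.  592.1]
 [114.8 576.2 607.9 592. ]
 [119.8 579.1 597.9 588.5]
 [124.8 579.1 597.8 588.4]
 [129.8 578.9 597.5 588.2]
 [134.8 578.8 597.7 588.3]]
```

>>> carry_out([
  [0.001,0,0.012],
  [0.001,0,0.024],
  [0.001,0,0.036],
  [0.001,0,0.048],
  [0.001,0,0.058],
  [0.001,0,0.066],
  [0.001,0,0.067],
  [0.001,0,0.067],
], roll=[0,0,0,0,0,0,0,0], claw=[0.028,0.028,0.028,0.028,0.028,0.028,0.028,0.028])

```text
clock: 30.05
position: [586.9, 314.3, 213.6]
ee_rot: [-0.0, 1.0, -0.0, 0.0]
contact_force: [-4.5, -1.4, 8.3]
gripper_width: 33.0
grasp_force: 63.6
```

Seated with about 9 N. Now release, retreat and check.

>>> carry_out([
  [0,0,0],
  [0,0,0],
  [0,0,0],
  [0,0,0],
  [0,0,-0.05],
  [0,0,-0.11],
  [0,0,-0.17],
  [0,0,-0.215],
], roll=[0,0,0,0,0,0,0,0], claw=[0.085,0.085,0.085,0.085,0.085,0.085,0.085,0.085])

```text
clock: 31.05
position: [587.0, 314.2, 430.1]
ee_rot: [0.0, 1.0, 0.001, 0.001]
contact_force: [-0.0, 0.3, -0.4]
gripper_width: 85.1
grasp_force: 0.0
```

>>> carry_out([
  [0.01,-0.06,0],
  [0.02,-0.12,0],
  [0.03,-0.18,0],
  [0.04,-0.24,0],
  [0.05,-0.3,0],
  [0.06,-0.36,0],
  [0.06,-0.36,0],
  [0.06,-0.36,0],
], roll=[0,0,0,0,0,0,0,0], claw=[0.085,0.085,0.085,0.085,0.085,0.085,0.085,0.085])

```text
clock: 32.05
position: [527.0, -45.8, 426.8]
ee_rot: [0.0, 1.0, 0.0, 0.0]
contact_force: [1.2, 0.4, -0.8]
gripper_width: 85.1
grasp_force: 0.0
```

```bash
python3 - <<'E'
from h import *
np.set_printoptions(precision=2,suppress=True,linewidth=250)
p=get_image("top"); w=cloud(p)
for c,r in(((384,295),30),((464,302),26),((530,308),22),((587,315),18)):
    t,e=top_circle(p,c,50,r); d=np.hypot(w[...,0]-t[0],w[...,1]-t[1]); q=w[(d<r-2)&(d>13)]
    print(t,e,np.median(q[:,2]))
s=get_image("side")
a=p["img"][150:290,120:210]; b=s["img"][130:220,200:330]
cv2.imwrite("pics/fin.png",np.hstack([cv2.resize(a[...,::-1],(290,451)),cv2.resize(b[...,::-1],(500,346)).repeat(1,0) if 0 else cv2.copyMakeBorder(cv2.resize(b[...,::-1],(500,346)),0,105,0,0,0)]))
E
```

```text
[383.85 295.15  50.  ] [22.6  23.44] 50.17203742471929
[461.41 300.13  50.  ] [19.06 20.06] 50.07542997687574
[529.39 309.11  50.  ] [14.85 16.42] 49.273993684004836
[581.36 325.75  50.  ] [2.92 8.21] 12.494878483255548
```

View pics/fin.png

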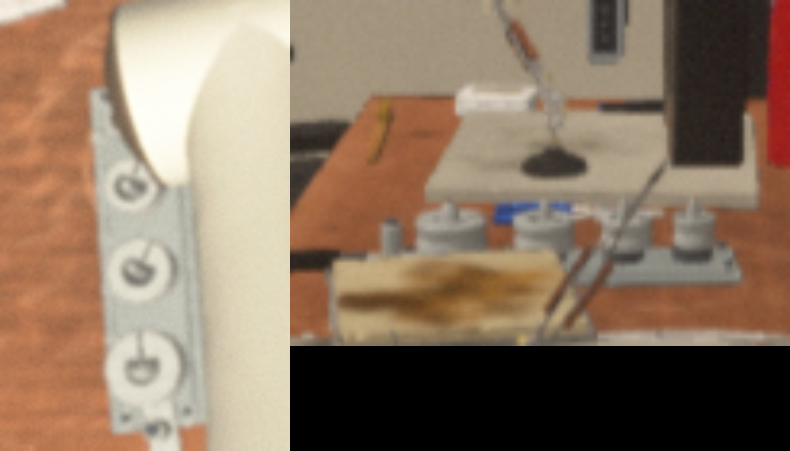

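In the side view all four dies sit level in falling size. The arm hides die_36 from the top camera, so I'll check it with the side depth before handing in.

```bash
python3 - <<'E'
from h import *
w=cloud(get_image("side"))
for x,y,r in((384,295,30),(461.5,300,26),(530,308,22),(587,314,18)):
    k=w[(abs(w[...,0]-x)<r+4)&(abs(w[...,1]-y)<r+4)&(w[...,2]>28)&(w[...,2]<60)]
    d=k[(abs(k[:,0]-x)>8)]; print(np.percentile(d[:,2],[2,90,97]).round(1),k[:,0].min().round(1),k[:,0].max().round(1))
E
```

```text
[29.  50.5 51.5] 356.1 414.4
[28.8 50.3 51.1] 439.2 488.1
[29.1 50.4 51.2] 512.9 551.9
[29.5 49.5 49.9] 571.0 606.6
```

```bash
python3 -c "
from bench import *
print(job_done())"
```

```text
the job is handed in; nothing more can be done
None
```

I handed the job in after about 32 s of arm time: the 60 mm die is on the spindle with flats matched, and the 52, 44 and 36 mm dies are on posts 1, 2 and 3. Depth readings put every die's top within about 1 mm of its seated height of 50 mm; die_36 was checked only from the side camera, and no verdict came back.

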